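Show the bearing ball to the bench camera

ROBOT

A 6-joint arm with a two-finger parallel gripper is mounted at the origin on the work surface. World frame = base frame: x ahead of the robot, y to its left, z up, the work surface at z = 0. Lengths are in m, angles in rad, forces in N, time in s.
With the tool pointing down it reaches from about 0.425 to 0.95 m from the base axis. Payload 3.5 kg.
Tool frame: the origin (TCP) lies on the centre line of the jaws, within the pads' length; the fingertips stand 11 mm ahead of it and the grasp point (between the pads) lies 8 mm behind it; y points along the fingers, x is the direction in which the jaws open and shut, and the axes are right-handed (so a half turn about y gives the same grasp; the last joint's range is limited). The gripper opens to 85 mm and grips with 20 to 120 N. Pads are 22 mm wide; open, the fingers measure 114 mm over their backs; the gripper's body (76 mm by 85 mm) begins 54 mm behind the grasp point. The pads swing forward as they close: fully open they stand 13 mm farther back than shut.
Start: joints at [1.027, 0.286, 1.577, -0, 1.279, -0.15], TCP at [0.259, 0.623, 0.242] pointing down, gripper open.
Joint ranges: [-2.77, 2.77], [-0.9, 2.22], [0.21, 2.48], [-1.53, 4.67], [0.24, 2.81], [-2.84, 2.84]. Speed limits (rad/s): [2.79, 2.79, 3.14, 3.14, 3.14, 3.14].

INTERFACE

Orientations are given as a unit quaternion [x, y, z, w].
In Python, from plant import get_state, read_camera, sign_off gives the robot as it stands.
- The arm moves only by the shell command python3 -m inch 'ROWS' [FORCE]. ROWS is JSON, a list of rows, each an object of numbers: "ax", "ay", "az": the turn, a rotation vector about the tool's x, y, z in rad; "x", "y", "z": the shift along the tool's x, y, z in mm; "hand": the closure, from -1 (fully open) to 1 (shut). In form: [{"ax": .., "ay": .., "az": .., "x": .., "y": .., "z": .., "hand": ..}, ...]. A call has 1 to 5 rows; each row shifts and turns the commanded pose from where the row before left it, along the tool's axes as they then stand; what a row does not reach is not made up. A row lasts 1/12 s, in which the tool goes at most 41.7 mm and 7.16 degrees, less where a joint would pass 70% of its speed; a pose out of reach is approached as far as the arm can. A call with a gripper value outside its range is refused whole. The fingers move at their own pace and stop on an object; FORCE is the grip in N (left out, the last holds). Time passes only in rows, so rows that do not move let the fingers close. It gives the time, the measured TCP pose, the force and the opening at its end, in the units of the state.
- get_state(): the state, without advancing time (a new reading comes with each control period).
- read_camera(name): name is "scene" or "top"; returns a dict with "img" (480x640x3 uint8, red, green, blue), "fov_y" (degrees; the focal length in pixels is half the picture's height over the tangent of half this angle, whatever the lens; pixels are square), "cx", "cy" (the principal point, pixels), "T" (4x4, takes a point from camera to world coordinates). Camera axes: x right, y down, z forward; pixel columns grow to the right and rows downward; lengths in m; the calibration is good to about 2 mm. A picture is of the moment at which its call begins. There is no depth.
- sign_off(): hands the job in, once; it reports no verdict.
The state is a dict: "time": time; "qpos": joint angles; "dq": joint speeds; "joint_efforts": joint torques, N m; "eef_pos": TCP position; "tcp_rot": TCP orientation; "contact_force": force on the tool from outside, world axes, zero at the start; "wrist_torque": the same for the moment, N m; "opening": opening from 0.0 (shut) to 1.0 (fully open).
Only numpy, scipy, OpenCV 4.12 (cv2) and the standard library are available. Lean on these libraries where they do the work, as an engineer would, in place of code of your own. Each camera call takes 0.05 s, during which the arm holds its last target. There are 200 camera calls.

TASK

At the parts counter, lift the dish with the loose bearing ball out of its nest by the bar of its handle and carry it level to the bench camera. Hold it centred over the round pad with the ball at the height of the lens, turned about a quarter turn (either way) so that the lens looks at the ball squarely through an open side of the handle instead of at an upright. Keep the ball in the middle of the dish all the time, leave the bin, the bearing ring and the screwdriver alone, and finish while still holding the dish there, level and still.

Things in the scene. Friction and masses are not known exactly. Their poses are not given: they have to be found in the camera images.
- dish: Shallow round aluminium dish, 108 mm in diameter, rim 26 mm high, 0.3 kg, with a fixed basket handle. Origin: centre of the underside; x along the handle's bar, z up. Under it a square foot, 70 x 70 x 10 mm, sits in the nest. Two flat uprights (5 mm thick, 26 mm wide) stand at x = -52 and +52 mm; between them the handle is open towards +y and -y. The two open sides are alike.
- dish_bar (a point): Centre of the handle's steel bar, 95 mm above the dish's underside, over its middle. The bar is flat-sided: 109 mm long (along the dish's x), 14 mm thick (along the dish's y, the grip width), 22 mm high (84 to 106 mm above the underside). Axes as the dish's.
- dish_middle (a point): Where the ball's centre lies when at rest in the middle of the dish: on its axis, 27 mm above the underside. The hollow is a shallow funnel: flat for 6 mm about the middle, rising by 7 degrees to radius 24 mm, then by 17 degrees to radius 50 mm. Axes as the dish's.
- ball_center (a point): Centre of the loose steel bearing ball, 30 mm in diameter, about 0.11 kg, lying in the dish.
- nest: Black square nest fixed to the counter, 110 x 110 mm; floor 6 mm high, edge 14 mm high around a 74 x 74 mm recess for the dish's foot (2 mm play), so the dish turns only once lifted 8 mm. Origin: centre of the underside; the dish starts with its axes along the nest's. Nest and camera station stand side by side in front of the robot, either one on the left.
- station: Camera station fixed to the counter. Origin: on the counter under the centre of its round black pad (90 mm in diameter, 6 mm high). x points from the pad, away from the robot, to the bench camera: a grey box (163 to 213 mm from the pad's centre) on a post, top 158 mm high, that looks back along -x over the pad.
- pad (a point): Centre of the pad's upper face, 6 mm above the counter.
- lens (a point): Front of the lens barrel (34 mm in diameter, level), 125 mm in front of the pad's centre along the station's x, 125 mm above the counter. Its axis is the station's x axis.
- bin: Bystander: open black parts bin, 120 x 100 mm, 60 mm high, fixed. Origin: centre of its underside.
- bearing: Bystander: loose steel bearing ring lying flat, 52 mm in diameter, 14 mm high. Origin: centre of its underside.
- driver: Bystander: loose screwdriver lying on the counter, under 35 mm high. Origin: under its middle, x along it.
Not all that is in view belongs to the job. What is shaped like the dish but black or brown is not meant.

How it is judged:
By the outcome, as a careful person would: the job done as asked, in the order asked, and still so for the second after the job is handed in, while the arm keeps its last pose, push and grip.
It also fails if it takes over 51 s, if anything falls off the work surface, if the arm or the gripper's body presses on something with over 40 N, if the wrist force passes 120 N, or if a joint passes its speed limit or range.

## Working session

There is one attempt and no reset: what is moved stays moved. The work goes in short steps, Python scripts to look and compute and a shell command to move; the robot and the scene stay as the last step left them, time stands still between calls to the robot, and variables do not carry over. Pictures are saved under pics/ and viewed, about 8 in all and at most 12, crops included, and the job is handed in when it is done.

```bash
mkdir -p pics; ls
python3 - <<'E'
from plant import *
import cv2,numpy as np
s=get_state();print({k:np.round(v,3).tolist() for k,v in s.items()})
for n in("scene","top"):
    c=read_camera(n);cv2.imwrite(f"pics/{n}0.png",c["img"][...,::-1]);print(n,c["fov_y"],c["cx"],c["cy"],np.round(c["T"],3).tolist(),[k for k in c])
E
```

```text
pics
{'time': 0.0, 'qpos': [1.027, 0.287, 1.578, -0.0, 1.279, -0.15], 'dq': [-0.0, -0.0, 0.001, -0.001, -0.0, 0.001], 'joint_efforts': [-0.001, -40.596, -29.263, -0.0, 0.006, 0.0], 'eef_pos': [0.259, 0.623, 0.241], 'tcp_rot': [0.589, 0.392, -0.393, -0.588], 'contact_force': [-0.845, 0.598, -0.488], 'wrist_torque': [-0.009, 0.036, 0.023], 'opening': 1.002}
scene 42.739386919177434 316.12818882975847 239.0609747564549 [[0.775, 0.334, -0.536, 1.184], [0.631, -0.431, 0.645, -0.644], [-0.016, -0.838, -0.545, 0.679], [0.0, 0.0, 0.0, 1.0]] ['img', 'fov_y', 'cx', 'cy', 'T']
top 48.860522122053695 320.21951749222006 241.3543049968848 [[0.01, -0.988, 0.152, 0.46], [-1.0, -0.007, 0.021, 0.037], [-0.02, -0.152, -0.988, 1.042], [0.0, 0.0, 0.0, 1.0]] ['img', 'fov_y', 'cx', 'cy', 'T']
```

View pics/scene0.png

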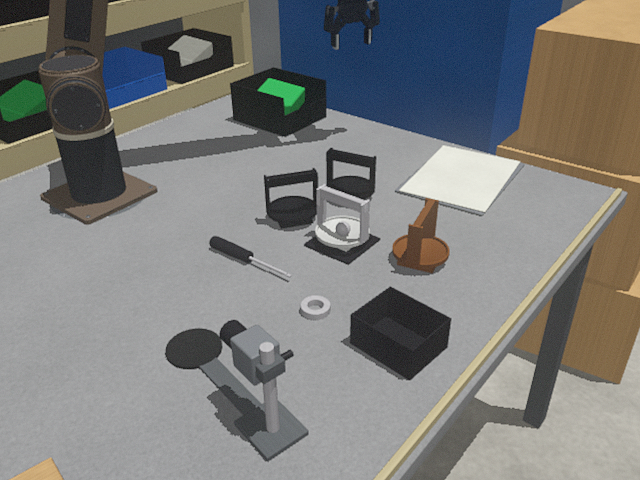

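View pics/top0.png

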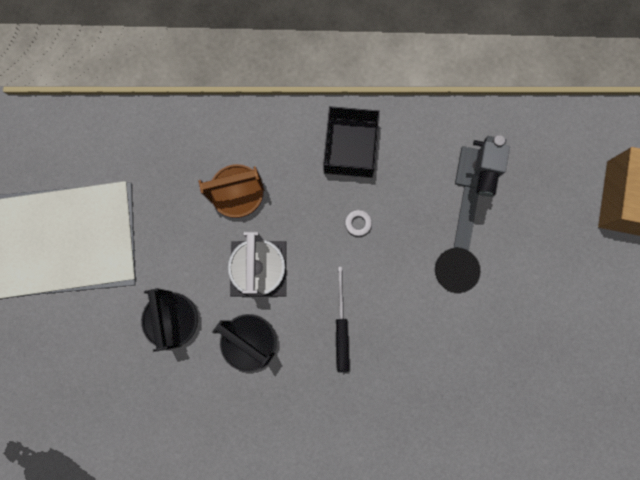

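The top view shows four basket-shaped things: black at (168,320), black at (247,343), brown at (236,190), and bright metal at (257,267), which sits on a black square and holds a ball. The last one fits the description. The pad is at (458,270), the bench camera at (490,165), the bin at (352,142), the ring at (358,222) and the driver at (342,330). Next I'll measure and make an enlarged crop to confirm.

```bash
cat > h.py <<'E'
import numpy as np,cv2
from plant import *
def f(c): return 240/np.tan(np.radians(c["fov_y"]/2))
def ray(c,u,v):
    T=np.array(c["T"]);d=T[:3,:3]@np.array([(u-c["cx"])/f(c),(v-c["cy"])/f(c),1]);return T[:3,3],d
def onplane(c,u,v,z):
    o,d=ray(c,u,v);return o+d*(z-o[2])/d[2]
def proj(c,p):
    T=np.array(c["T"]);q=T[:3,:3].T@(np.array(p)-T[:3,3]);return np.array([c["cx"]+f(c)*q[0]/q[2],c["cy"]+f(c)*q[1]/q[2]])
def tri(r1,r2):
    A=np.stack([r1[1],-r2[1]],1);t=np.linalg.lstsq(A,r2[0]-r1[0],rcond=None)[0]
    a=r1[0]+t[0]*r1[1];b=r2[0]+t[1]*r2[1];return (a+b)/2,np.linalg.norm(a-b)
def blobs(g,box,lo,hi,mina=100):
    x0,y0,x1,y1=box;m=cv2.inRange(g[y0:y1,x0:x1],lo,hi)
    cs,_=cv2.findContours(m,cv2.RETR_EXTERNAL,cv2.CHAIN_APPROX_NONE)
    return [k+[x0,y0] for k in cs if cv2.contourArea(k)>mina]
E
python3 - <<'E'
from h import *
t=read_camera("top");s=read_camera("scene")
gt=cv2.cvtColor(t["img"],cv2.COLOR_RGB2GRAY);gs=cv2.cvtColor(s["img"],cv2.COLOR_RGB2GRAY)
# pad
for k in blobs(gt,(425,235,495,305),0,45):
    (u,v),(a,b),an=cv2.fitEllipse(k);p=onplane(t,u,v,.006);print("pad",u,v,a,b,p)
for k in blobs(gs,(155,320,225,375),0,50):
    e=cv2.fitEllipse(k);print("pad scene",e,onplane(s,*e[0],.006))
for k in blobs(gt,(222,232,298,305),0,62):
    r=cv2.minAreaRect(k);print("nest",r,[onplane(t,*q,.014)[:2].round(4).tolist() for q in cv2.boxPoints(r)],onplane(t,*r[0],.014))
for k in blobs(gt,(222,222,298,305),175,255): print("bright",cv2.minAreaRect(k),cv2.contourArea(k))
a=cv2.resize(t["img"][215:315,200:300],(400,400),interpolation=cv2.INTER_CUBIC)
b=cv2.resize(s["img"][170:270,290:390],(400,400),interpolation=cv2.INTER_CUBIC)
cv2.imwrite("pics/crop1.png",np.hstack([a,b])[...,::-1])
a=cv2.resize(t["img"][120:300,420:540],(400,600),interpolation=cv2.INTER_CUBIC)
b=cv2.resize(s["img"][310:460,160:310],(400,400),interpolation=cv2.INTER_CUBIC)
b=np.vstack([b,np.zeros((200,400,3),np.uint8)])
cv2.imwrite("pics/crop2.png",np.hstack([a,b])[...,::-1])
E
```

```text
pad 457.1130676269531 269.81982421875 42.509761810302734 43.66463088989258 [ 0.5644372  -0.20981125  0.006     ]
nest ((262.6349182128906, 292.021484375), (23.219030380249023, 59.9982795715332), 65.37643432617188) [[0.513, 0.2322], [0.5627, 0.1269], [0.5217, 0.1072], [0.4725, 0.212]] [0.51735103 0.16968775 0.014     ]
bright ((274.0, 266.5), (18.0, 51.0), 0.0) 497.0
bright ((242.2435302734375, 261.8749084472656), (26.513303756713867, 58.21549606323242), 0.9877604246139526) 947.5
```

View pics/crop1.png

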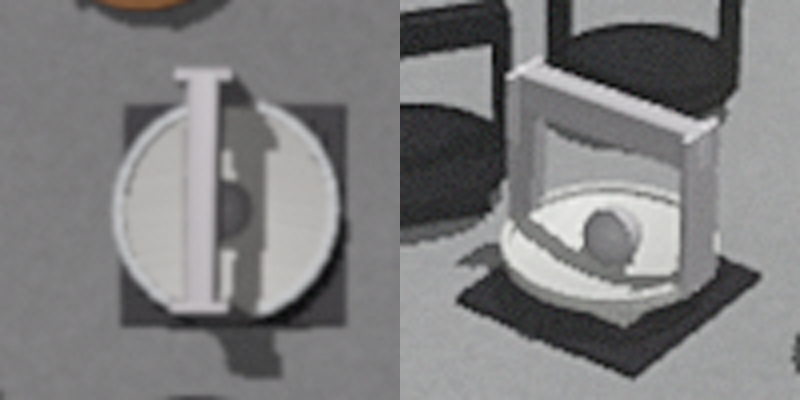

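View pics/crop2.png

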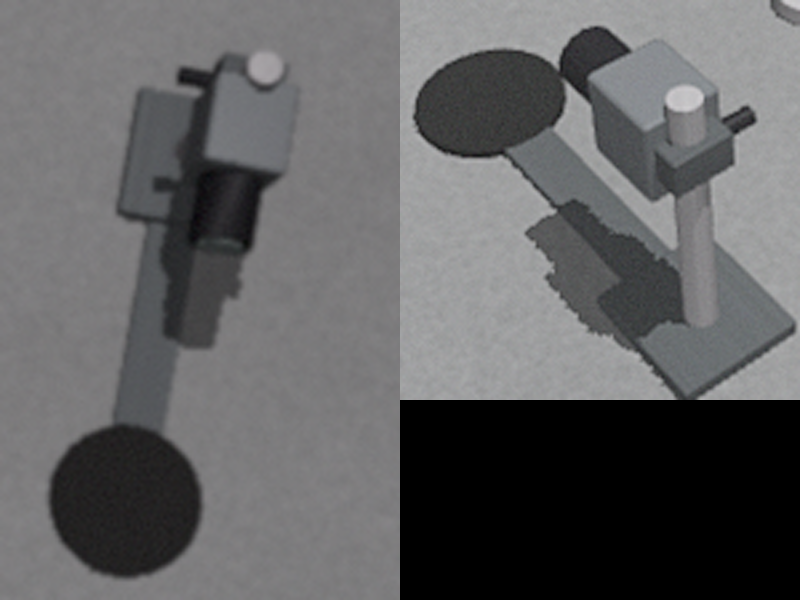

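The crop confirms it: a bright metal dish with a grey ball, on the black nest, with its bar running along the image vertical (roughly world x). The second crop shows the pad, the strip and the lens barrel pointing back at the pad. Next I'll measure by casting rays from these pixels.

Run:
```python
from h import *
t=read_camera("top");s=read_camera("scene")
A=lambda x,y:(200+(x+.5)/4-.5,215+(y+.5)/4-.5)
B=lambda x,y:(290+(x-400+.5)/4-.5,170+(y+.5)/4-.5)
C=lambda x,y:(420+(x+.5)*.3-.5,120+(y+.5)*.3-.5)
n=[onplane(t,*A(*q),.014) for q in[(123,104),(347,104),(347,326),(121,326)]]
print("nest",np.mean(n,0),[np.linalg.norm(n[i]-n[i-1]) for i in range(4)]); 
for a,b in((3,0),(2,1)): d=n[b]-n[a];print(" ang",np.arctan2(d[1],d[0]))
print("nest scene corners",[proj(s,p).round(1).tolist() for p in n])
p,e=tri(ray(t,*A(203,190)),ray(s,*B(617,99)));print("bartop",p,e)
e1=onplane(t,*A(203,72),p[2]);e2=onplane(t,*A(203.5,308),p[2]);print("bar ends",e1,e2,np.linalg.norm(e1-e2),np.arctan2(*(e1-e2)[1::-1]))
for z in(.033,.043):
  print("ball scene",z,onplane(s,*B(612,237),z), "dishmid proj top",)
pad=onplane(t,457.4,269.8,.006)
for a,b in(((115,420),(143,230)),((119,213),(137,90)),((163,420),(175,350)),((126,500),(139,420))):
  d=onplane(t,*C(*b),.004)-onplane(t,*C(*a),.004);print("st ang",np.arctan2(d[1],d[0]))
for an in(-.13,-.145,-.16):
  u=np.array([np.cos(an),np.sin(an),0]);base=pad*[1,1,0]
  L=base+.125*u+[0,0,.125];q=proj(t,L);print(an,L.round(4),"lens crop",(q-[420,120])/.3)
  q=proj(t,L+.038*u);print("  barrel root",(q-[420,120])/.3)
print("pad",pad, proj(s,pad))
```

```text
nest [0.56387241 0.17957929 0.014     ] [np.float64(0.10923905529697196), np.float64(0.11082422665151098), np.float64(0.10899796094882984), np.float64(0.11002985723738294)]
 ang 0.026764190062230134
 ang 0.019517405799449383
nest scene corners [[379.3, 233.8], [346.5, 258.8], [301.9, 240.0], [335.3, 217.3]]
bartop [0.56634919 0.18197667 0.11011651] 0.00414755575150287
bar ends [0.61802444 0.18212962 0.11011651] [0.51249322 0.17875115 0.11011651] 0.10558529414903704 0.032002993346588515
ball scene 0.033 [0.56679014 0.18177916 0.033     ] dishmid proj top
ball scene 0.043 [0.57635454 0.16899921 0.043     ] dishmid proj top
st ang -0.1717754076109058
st ang -0.16865926804379283
st ang -0.19846884403719794
st ang -0.1881011566215889
-0.13 [ 0.6884 -0.2266  0.125 ] lens crop [201.51815701 244.90375877]
  barrel root [208.23698116 176.21992026]
-0.145 [ 0.6882 -0.2284  0.125 ] lens crop [205.05407911 245.39214604]
  barrel root [212.82114657 176.84559652]
-0.16 [ 0.6879 -0.2303  0.125 ] lens crop [208.58482096 245.93165689]
  barrel root [217.39887327 177.53718066]
pad [ 0.56448054 -0.21037147  0.006     ] [192.94103226 346.0453083 ]
```

Run:
```python
from h import *
from scipy.spatial.transform import Rotation as R
t=read_camera("top");g=cv2.cvtColor(t["img"],cv2.COLOR_RGB2GRAY)
st=get_state();M=R.from_quat(st["tcp_rot"]).as_matrix();print(M.round(4))
print("yaw of tool x",np.arctan2(M[1,0],M[0,0]))
T=np.array([.5645,.1805,.16]);print("shift in tool mm",(M.T@(T-st["eef_pos"])*1000).round(1))
# strip edges per row: subpixel edge by gradient; plus barrel centre
print([ (r,g[r,448:480].tolist()) for r in(205,225,240)])
print([ (r,g[r,470:506].tolist()) for r in(178,186,190)])
```

```text
[[ 3.837e-01 -3.000e-04 -9.235e-01]
 [ 9.235e-01 -5.000e-04  3.837e-01]
 [-6.000e-04 -1.000e+00  0.000e+00]]
yaw of tool x 1.1770217373022047
shift in tool mm [-291.5   82.1 -452.1]
[(205, [123, 124, 123, 124, 124, 124, 124, 126, 122, 125, 124, 124, 110, 86, 83, 85, 85, 87, 88, 86, 87, 77, 57, 45, 42, 42, 43, 44, 54, 62, 69, 66]), (225, [123, 124, 122, 124, 123, 123, 123, 122, 113, 93, 84, 85, 86, 88, 89, 86, 89, 87, 86, 87, 86, 90, 89, 89, 91, 105, 120, 120, 120, 120, 118, 118]), (240, [123, 123, 125, 123, 122, 122, 106, 82, 85, 87, 87, 87, 88, 87, 88, 87, 87, 89, 88, 87, 89, 89, 103, 120, 124, 123, 126, 124, 123, 124, 125, 125])]
[(178, [79, 66, 48, 45, 42, 46, 43, 45, 32, 12, 11, 14, 19, 22, 25, 31, 36, 39, 47, 45, 48, 43, 32, 31, 26, 24, 20, 36, 82, 116, 122, 121, 122, 123, 120, 122]), (186, [40, 37, 35, 39, 42, 40, 36, 22, 19, 18, 17, 25, 28, 36, 38, 41, 44, 40, 42, 34, 33, 29, 25, 23, 23, 19, 47, 88, 116, 120, 121, 120, 122, 123, 124, 123]), (190, [42, 41, 43, 43, 42, 42, 29, 19, 9, 22, 24, 35, 38, 43, 44, 44, 42, 37, 32, 27, 28, 23, 20, 23, 18, 38, 83, 115, 124, 124, 125, 126, 122, 121, 122, 122])]
```

Bar top is at z ≈ 0.11, so the underside is at 6 mm. The sizes check: nest 110 mm, bar length about 106 mm. Tool x yaw = j1 − j6. I'll take the dish at (0.5645, 0.1805) with bar yaw 0.025, and the station yaw as −0.20. Next I'll move above the bar.

```bash
python3 -m inch '[{"x":-8,"z":-12},{"x":-16,"z":-25},{"x":-20,"z":-31},{"x":-20,"z":-31},{"x":-20,"z":-31}]' 60 | tail -c 400
python3 -m inch '[{"x":-20,"z":-31},{"x":-20,"z":-31},{"x":-20,"z":-31},{"x":-20,"z":-31},{"x":-20,"z":-31}]' >/dev/null
python3 -m inch '[{"x":-20,"z":-31},{"x":-20,"z":-31},{"x":-20,"z":-31},{"x":-20,"z":-31},{"x":-20,"z":-31}]' >/dev/null
python3 -m inch '[{"x":-15,"z":-26,"y":10},{"x":-8,"z":-12,"y":15},{"x":-4,"z":-5,"y":15},{"ay":-0.1,"y":10},{"ay":-0.1}]' >/dev/null
python3 -m inch '[{"ay":-0.1},{"ay":-0.08},{"ay":-0.04},{},{}]'
python3 - <<'E'
from h import *
from scipy.spatial.transform import Rotation as R
st=get_state();M=R.from_quat(st["tcp_rot"]).as_matrix();print(M.round(3),st["qpos"])
print("yaw",np.arctan2(M[1,0],M[0,0]),"shift",(M.T@(np.array([.5645,.1805,.16])-st["eef_pos"])*1000).round(1))
for n in("scene","top"): 
  c=read_camera(n);cv2.imwrite(f"pics/{n}1.png",c["img"][...,::-1])
a=cv2.imread("pics/scene1.png")[100:280,250:430];b=cv2.imread("pics/top1.png")[180:340,170:330]
cv2.imwrite("pics/c3.png",np.hstack([cv2.resize(a,(400,400)),cv2.resize(b,(400,400))]))
E
```

```text
[[ 0.384 -0.    -0.923]
 [ 0.923 -0.     0.384]
 [-0.001 -1.     0.   ]] [ 1.02698899e+00  2.86513370e-01  1.57704731e+00 -3.82270146e-05
  1.27858788e+00 -1.50021707e-01]
yaw 1.1770217373022047 shift [-291.5   82.1 -452.1]validation failed for argument at $[0]...
validation failed for argument at $[0]...
validation failed for argument at $[0]...
validation failed for argument at $[0]...
validation failed for argument at $[0]...
```

View pics/c3.png

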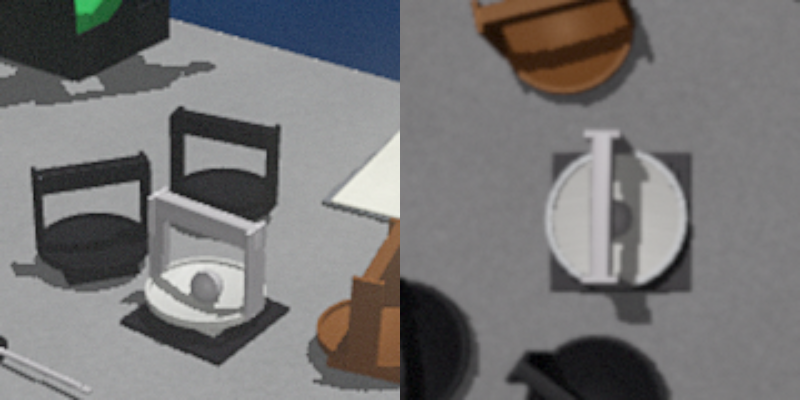

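The arm didn't move: the calls were refused because every row needs all seven keys. The crop shows the scene unchanged. I'll send the full rows.

```bash
python3 -m inch '[{"ax":0,"ay":0,"az":0,"x":-8,"y":0,"z":-12,"hand":-1},{"ax":0,"ay":0,"az":0,"x":-16,"y":0,"z":-25,"hand":-1},{"ax":0,"ay":0,"az":0,"x":-20,"y":0,"z":-31,"hand":-1},{"ax":0,"ay":0,"az":0,"x":-20,"y":0,"z":-31,"hand":-1},{"ax":0,"ay":0,"az":0,"x":-20,"y":0,"z":-31,"hand":-1}]' 60
```

```text
time: 0.87
eef_pos: [0.3476, 0.4938, 0.2424]
tcp_rot: [0.588, 0.393, -0.393, -0.588]
contact_force: [1.2, -0.4, -0.2]
opening: 1.004
```

```bash
python3 -m inch '[{"ax":0,"ay":0,"az":0,"x":-20,"y":0,"z":-31,"hand":-1},{"ax":0,"ay":0,"az":0,"x":-20,"y":0,"z":-31,"hand":-1},{"ax":0,"ay":0,"az":0,"x":-20,"y":0,"z":-31,"hand":-1},{"ax":0,"ay":0,"az":0,"x":-20,"y":0,"z":-31,"hand":-1},{"ax":0,"ay":0,"az":0,"x":-20,"y":0,"z":-31,"hand":-1}]'
python3 -m inch '[{"ax":0,"ay":0,"az":0,"x":-20,"y":0,"z":-31,"hand":-1},{"ax":0,"ay":0,"az":0,"x":-20,"y":0,"z":-31,"hand":-1},{"ax":0,"ay":0,"az":0,"x":-20,"y":0,"z":-31,"hand":-1},{"ax":0,"ay":0,"az":0,"x":-20,"y":5,"z":-31,"hand":-1},{"ax":0,"ay":0,"az":0,"x":-15,"y":10,"z":-22,"hand":-1}]'
python3 -m inch '[{"ax":0,"ay":0,"az":0,"x":-8,"y":15,"z":-14,"hand":-1},{"ax":0,"ay":-0.08,"az":0,"x":-4,"y":10,"z":-6,"hand":-1},{"ax":0,"ay":-0.12,"az":0,"x":0,"y":5,"z":0,"hand":-1},{"ax":0,"ay":-0.12,"az":0,"x":0,"y":0,"z":0,"hand":-1},{"ax":0,"ay":-0.1,"az":0,"x":0,"y":0,"z":0,"hand":-1}]'
python3 -m inch '[{"ax":0,"ay":0,"az":0,"x":0,"y":0,"z":0,"hand":-1},{"ax":0,"ay":0,"az":0,"x":0,"y":0,"z":0,"hand":-1}]'
python3 - <<'E'
from h import *
from scipy.spatial.transform import Rotation as R
st=get_state();M=R.from_quat(st["tcp_rot"]).as_matrix();print(M.round(4),st["qpos"])
print("yaw",np.arctan2(M[1,0],M[0,0]),"shift",(M.T@(np.array([.5645,.1805,.093])-st["eef_pos"])*1000).round(1))
for n in("scene","top"): 
  c=read_camera(n);cv2.imwrite(f"pics/{n}2.png",c["img"][...,::-1])
a=cv2.imread("pics/scene2.png")[100:280,250:430];b=cv2.imread("pics/top2.png")[180:340,170:330]
cv2.imwrite("pics/c4.png",np.hstack([cv2.resize(a,(400,400)),cv2.resize(b,(400,400))]))
E
```

```text
time: 1.28
eef_pos: [0.4523, 0.3416, 0.2426]
tcp_rot: [0.588, 0.393, -0.392, -0.588]
contact_force: [0.2, 1.0, -0.2]
opening: 1.0
time: 1.7
eef_pos: [0.5521, 0.197, 0.2291]
tcp_rot: [0.589, 0.393, -0.391, -0.588]
contact_force: [1.1, 0.2, 1.0]
opening: 1.001
time: 2.12
eef_pos: [0.5634, 0.1801, 0.1965]
tcp_rot: [-0.492, -0.507, 0.508, 0.492]
contact_force: [0.3, -0.9, 0.9]
opening: 1.001
time: 2.28
eef_pos: [0.5637, 0.1809, 0.1975]
tcp_rot: [-0.494, -0.506, 0.506, 0.494]
contact_force: [-0.7, 0.0, 0.1]
opening: 1.002
[[-2.320e-02  1.000e-04 -9.997e-01]
 [ 9.997e-01 -2.000e-04 -2.320e-02]
 [-2.000e-04 -1.000e+00 -1.000e-04]] [ 1.39315507e-01  1.45995507e-01  1.82653848e+00 -2.59149563e-04
  1.16894243e+00 -1.45457669e+00]
yaw 1.593993522166617 shift [ -0.4 104.5  -0.8]
```

View pics/c4.png

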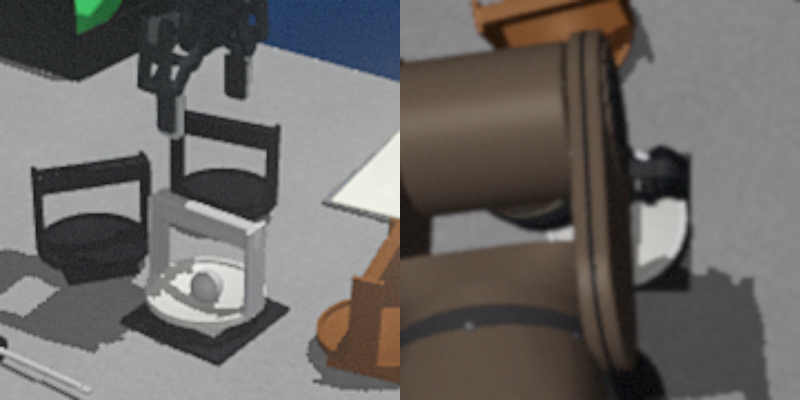

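Scene crop: fingers at (170,115) and (240,85) straddle the bar centre at (207,212). The shift left is almost pure descent. I'll go down 104 mm and close gently.

```bash
python3 -m inch '[{"ax":0,"ay":0,"az":0,"x":0,"y":10,"z":0,"hand":-1},{"ax":0,"ay":0,"az":0,"x":0,"y":20,"z":0,"hand":-1},{"ax":0,"ay":0,"az":0,"x":0,"y":25,"z":0,"hand":-1},{"ax":0,"ay":0,"az":0,"x":0,"y":20,"z":0,"hand":-1},{"ax":0,"ay":0,"az":0,"x":0,"y":14,"z":0,"hand":-1}]'
python3 -m inch '[{"ax":0,"ay":0,"az":0,"x":0,"y":9,"z":-1,"hand":-1},{"ax":0,"ay":0,"az":0,"x":0,"y":5,"z":0,"hand":-1},{"ax":0,"ay":0,"az":0,"x":0,"y":1,"z":0,"hand":-1},{"ax":0,"ay":0,"az":0,"x":0,"y":0,"z":0,"hand":-0.5},{"ax":0,"ay":0,"az":0,"x":0,"y":0,"z":0,"hand":0}]' 25
python3 -m inch '[{"ax":0,"ay":0,"az":0,"x":0,"y":0,"z":0,"hand":0.3},{"ax":0,"ay":0,"az":0,"x":0,"y":0,"z":0,"hand":0.45},{"ax":0,"ay":0,"az":0,"x":0,"y":0,"z":0,"hand":0.5},{"ax":0,"ay":0,"az":0,"x":0,"y":0,"z":0,"hand":0.55},{"ax":0,"ay":0,"az":0,"x":0,"y":0,"z":0,"hand":0.6}]'
python3 - <<'E'
from h import *
st=get_state();print(st["eef_pos"],st["opening"],st["contact_force"],st["time"],st["wrist_torque"])
cv2.imwrite("pics/c5.png",cv2.resize(read_camera("scene")["img"][150:270,270:430],(800,600))[...,::-1])
E
```

```text
time: 2.8
eef_pos: [0.5622, 0.1814, 0.1052]
tcp_rot: [-0.493, -0.505, 0.507, 0.494]
contact_force: [-0.2, 0.1, -0.7]
opening: 1.006
time: 3.22
eef_pos: [0.5656, 0.1817, 0.0945]
tcp_rot: [0.494, 0.507, -0.506, -0.493]
contact_force: [-0.2, 0.1, 0.7]
opening: 0.748
time: 3.63
eef_pos: [0.5649, 0.1816, 0.0936]
tcp_rot: [0.493, 0.507, -0.506, -0.493]
contact_force: [-0.2, -0.8, -0.9]
opening: 0.198
[0.5648591  0.18161741 0.09355477] 0.1984131184499177 [-0.18025523 -0.79126606 -0.85919974] 3.6333 [0.01092594 0.02350258 0.00515141]
```

View pics/c5.png

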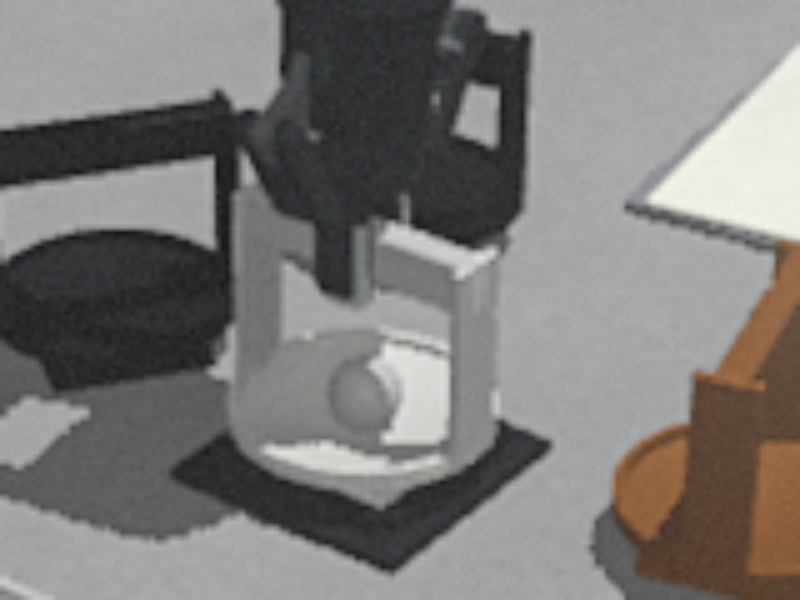

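The near finger (350,260) is centred between the uprights (260 and 473), and the ball is mid-dish at (365,392). I'll close fully and then raise the grip force.

```bash
python3 -m inch '[{"ax":0,"ay":0,"az":0,"x":0,"y":0,"z":0,"hand":0.65},{"ax":0,"ay":0,"az":0,"x":0,"y":0,"z":0,"hand":0.7},{"ax":0,"ay":0,"az":0,"x":0,"y":0,"z":0,"hand":0.8},{"ax":0,"ay":0,"az":0,"x":0,"y":0,"z":0,"hand":1},{"ax":0,"ay":0,"az":0,"x":0,"y":0,"z":0,"hand":1}]' 25
python3 -m inch '[{"ax":0,"ay":0,"az":0,"x":0,"y":0,"z":0,"hand":1},{"ax":0,"ay":0,"az":0,"x":0,"y":0,"z":0,"hand":1},{"ax":0,"ay":0,"az":0,"x":0,"y":0,"z":0,"hand":1},{"ax":0,"ay":0,"az":0,"x":0,"y":0,"z":0,"hand":1},{"ax":0,"ay":0,"az":0,"x":0,"y":0,"z":0,"hand":1}]' 80
python3 -m inch '[{"ax":0,"ay":0,"az":0,"x":0,"y":-0.5,"z":0,"hand":1},{"ax":0,"ay":0,"az":0,"x":0,"y":-1,"z":0,"hand":1},{"ax":0,"ay":0,"az":0,"x":0,"y":-1,"z":0,"hand":1},{"ax":0,"ay":0,"az":0,"x":0,"y":-0.5,"z":0,"hand":1},{"ax":0,"ay":0,"az":0,"x":0,"y":0,"z":0,"hand":1}]'
python3 - <<'E'
from h import *
st=get_state();print(st["tcp_rot"],st["contact_force"],st["wrist_torque"])
E
```

```text
time: 4.1
eef_pos: [0.5648, 0.1819, 0.0935]
tcp_rot: [0.493, 0.507, -0.506, -0.494]
contact_force: [-0.7, 2.0, 0.8]
opening: 0.16
time: 4.52
eef_pos: [0.565, 0.1817, 0.0936]
tcp_rot: [0.493, 0.507, -0.506, -0.493]
contact_force: [-0.4, 2.2, 1.7]
opening: 0.148
time: 4.93
eef_pos: [0.5638, 0.1811, 0.0952]
tcp_rot: [-0.493, -0.506, 0.507, 0.494]
contact_force: [-0.1, -0.1, -4.4]
opening: 0.149
[-0.49295828 -0.50563339  0.50736149  0.4938738 ] [-0.07023148 -0.08508491 -4.44938834] [ 0.02290803  0.00315914 -0.03275177]
```

Lifting shows −4.4 N, which is about the dish plus ball. I'll lift smoothly another 89 mm.

```bash
python3 -m inch '[{"ax":0,"ay":0,"az":0,"x":0,"y":-1,"z":0,"hand":1},{"ax":0,"ay":0,"az":0,"x":0,"y":-2,"z":0,"hand":1},{"ax":0,"ay":0,"az":0,"x":0,"y":-3,"z":0,"hand":1},{"ax":0,"ay":0,"az":0,"x":0,"y":-4,"z":0,"hand":1},{"ax":0,"ay":0,"az":0,"x":0,"y":-5,"z":0,"hand":1}]'
python3 -m inch '[{"ax":0,"ay":0,"az":0,"x":0,"y":-5,"z":0,"hand":1},{"ax":0,"ay":0,"az":0,"x":0,"y":-5,"z":0,"hand":1},{"ax":0,"ay":0,"az":0,"x":0,"y":-5,"z":0,"hand":1},{"ax":0,"ay":0,"az":0,"x":0,"y":-5,"z":0,"hand":1},{"ax":0,"ay":0,"az":0,"x":0,"y":-5,"z":0,"hand":1}]'
python3 -m inch '[{"ax":0,"ay":0,"az":0,"x":0,"y":-5,"z":0,"hand":1},{"ax":0,"ay":0,"az":0,"x":0,"y":-5,"z":0,"hand":1},{"ax":0,"ay":0,"az":0,"x":0,"y":-5,"z":0,"hand":1},{"ax":0,"ay":0,"az":0,"x":0,"y":-5,"z":0,"hand":1},{"ax":0,"ay":0,"az":0,"x":0,"y":-5,"z":0,"hand":1}]'
python3 -m inch '[{"ax":0,"ay":0,"az":0,"x":0,"y":-5,"z":0,"hand":1},{"ax":0,"ay":0,"az":0,"x":0,"y":-5,"z":0,"hand":1},{"ax":0,"ay":0,"az":0,"x":0,"y":-5,"z":0,"hand":1},{"ax":0,"ay":0,"az":0,"x":0,"y":-4,"z":0,"hand":1},{"ax":0,"ay":0,"az":0,"x":0,"y":-3,"z":0,"hand":1}]'
python3 -m inch '[{"ax":0,"ay":0,"az":0,"x":0,"y":-1.5,"z":0,"hand":1},{"ax":0,"ay":0,"az":0,"x":0,"y":-0.5,"z":0,"hand":1},{"ax":0,"ay":0,"az":0,"x":0,"y":0,"z":0,"hand":1}]'
python3 - <<'E'
from h import *
cv2.imwrite("pics/c6.png",cv2.resize(read_camera("scene")["img"][110:260,250:450],(800,600))[...,::-1])
st=get_state();print(st["contact_force"],st["wrist_torque"])
E
```

```text
time: 5.35
eef_pos: [0.5646, 0.1816, 0.1116]
tcp_rot: [-0.493, -0.506, 0.507, 0.493]
contact_force: [-0.2, 0.6, -5.6]
opening: 0.148
time: 5.77
eef_pos: [0.5648, 0.1816, 0.137]
tcp_rot: [0.493, 0.507, -0.506, -0.493]
contact_force: [0.3, 0.1, -4.8]
opening: 0.148
time: 6.18
eef_pos: [0.5647, 0.1816, 0.1618]
tcp_rot: [-0.493, -0.506, 0.507, 0.493]
contact_force: [1.1, -0.7, -5.5]
opening: 0.152
time: 6.6
eef_pos: [0.565, 0.1816, 0.184]
tcp_rot: [0.494, 0.507, -0.506, -0.493]
contact_force: [0.1, 0.3, -4.4]
opening: 0.151
time: 6.85
eef_pos: [0.5647, 0.1816, 0.1853]
tcp_rot: [-0.493, -0.506, 0.507, 0.493]
contact_force: [0.5, -0.3, -5.0]
opening: 0.15
[-0.37337449 -0.42096134 -4.82048701] [ 0.06390413  0.02026796 -0.03066129]
```

View pics/c6.png

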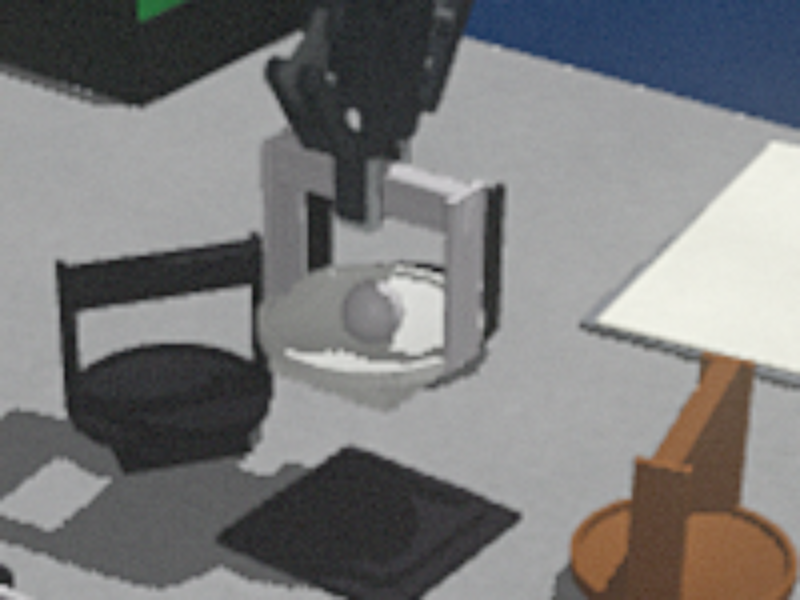

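The dish is out of the nest and level, with the ball central at (372,310) in the crop. Next I'll carry it 392 mm towards −y at constant height, with gentle ramps.

```bash
python3 -m inch '[{"ax":0,"ay":0,"az":0,"x":-0.5,"y":0,"z":0,"hand":1},{"ax":0,"ay":0,"az":0,"x":-1,"y":0,"z":0,"hand":1},{"ax":0,"ay":0,"az":0,"x":-1.5,"y":0,"z":0,"hand":1},{"ax":0,"ay":0,"az":0,"x":-2,"y":0,"z":0.1,"hand":1},{"ax":0,"ay":0,"az":0,"x":-2.5,"y":0,"z":0.1,"hand":1}]' >/dev/null
python3 -m inch '[{"ax":0,"ay":0,"az":0,"x":-3,"y":0,"z":0.1,"hand":1},{"ax":0,"ay":0,"az":0,"x":-3.5,"y":0,"z":0.1,"hand":1},{"ax":0,"ay":0,"az":0,"x":-4,"y":0,"z":0.1,"hand":1},{"ax":0,"ay":0,"az":0,"x":-4.5,"y":0,"z":0.1,"hand":1},{"ax":0,"ay":0,"az":0,"x":-5,"y":0,"z":0.1,"hand":1}]' >/dev/null
python3 -m inch '[{"ax":0,"ay":0,"az":0,"x":-5.5,"y":0,"z":0.1,"hand":1},{"ax":0,"ay":0,"az":0,"x":-6,"y":0,"z":0.1,"hand":1},{"ax":0,"ay":0,"az":0,"x":-6.5,"y":0,"z":0.1,"hand":1},{"ax":0,"ay":0,"az":0,"x":-7,"y":0,"z":0.2,"hand":1},{"ax":0,"ay":0,"az":0,"x":-7,"y":0,"z":0.2,"hand":1}]'
python3 -m inch '[{"ax":0,"ay":0,"az":0,"x":-6.8,"y":0,"z":0.16,"hand":1},{"ax":0,"ay":0,"az":0,"x":-6.8,"y":0,"z":0.16,"hand":1},{"ax":0,"ay":0,"az":0,"x":-6.8,"y":0,"z":0.16,"hand":1},{"ax":0,"ay":0,"az":0,"x":-6.8,"y":0,"z":0.16,"hand":1},{"ax":0,"ay":0,"az":0,"x":-6.8,"y":0,"z":0.16,"hand":1}]'
python3 -m inch '[{"ax":0,"ay":0,"az":0,"x":-6.8,"y":0,"z":0.16,"hand":1},{"ax":0,"ay":0,"az":0,"x":-6.8,"y":0,"z":0.16,"hand":1},{"ax":0,"ay":0,"az":0,"x":-6.8,"y":0,"z":0.16,"hand":1},{"ax":0,"ay":0,"az":0,"x":-6.8,"y":0,"z":0.16,"hand":1},{"ax":0,"ay":0,"az":0,"x":-6.8,"y":0,"z":0.16,"hand":1}]'
```

```text
time: 8.15
eef_pos: [0.5649, 0.1213, 0.1853]
tcp_rot: [-0.493, -0.506, 0.507, 0.493]
contact_force: [0.3, -0.4, -4.6]
opening: 0.148
time: 8.57
eef_pos: [0.565, 0.0874, 0.1854]
tcp_rot: [0.493, 0.507, -0.506, -0.493]
contact_force: [-0.3, 0.2, -5.5]
opening: 0.153
time: 8.98
eef_pos: [0.5651, 0.0533, 0.1853]
tcp_rot: [0.493, 0.507, -0.507, -0.493]
contact_force: [-0.1, 0.6, -5.3]
opening: 0.145
```

```bash
python3 -m inch '[{"ax":0,"ay":0,"az":0,"x":-6.8,"y":0,"z":0.16,"hand":1},{"ax":0,"ay":0,"az":0,"x":-6.8,"y":0,"z":0.16,"hand":1},{"ax":0,"ay":0,"az":0,"x":-6.8,"y":0,"z":0.16,"hand":1},{"ax":0,"ay":0,"az":0,"x":-6.8,"y":0,"z":0.16,"hand":1},{"ax":0,"ay":0,"az":0,"x":-6.8,"y":0,"z":0.16,"hand":1}]' >/dev/null
python3 -m inch '[{"ax":0,"ay":0,"az":0,"x":-6.8,"y":0,"z":0.16,"hand":1},{"ax":0,"ay":0,"az":0,"x":-6.8,"y":0,"z":0.16,"hand":1},{"ax":0,"ay":0,"az":0,"x":-6.8,"y":0,"z":0.16,"hand":1},{"ax":0,"ay":0,"az":0,"x":-6.8,"y":0,"z":0.16,"hand":1},{"ax":0,"ay":0,"az":0,"x":-6.8,"y":0,"z":0.16,"hand":1}]' >/dev/null
python3 -m inch '[{"ax":0,"ay":0,"az":0,"x":-6.8,"y":0,"z":0.16,"hand":1},{"ax":0,"ay":0,"az":0,"x":-6.8,"y":0,"z":0.16,"hand":1},{"ax":0,"ay":0,"az":0,"x":-6.8,"y":0,"z":0.16,"hand":1},{"ax":0,"ay":0,"az":0,"x":-6.8,"y":0,"z":0.16,"hand":1},{"ax":0,"ay":0,"az":0,"x":-6.8,"y":0,"z":0.16,"hand":1}]' >/dev/null
python3 -m inch '[{"ax":0,"ay":0,"az":0,"x":-6.8,"y":0,"z":0.16,"hand":1},{"ax":0,"ay":0,"az":0,"x":-6.8,"y":0,"z":0.16,"hand":1},{"ax":0,"ay":0,"az":0,"x":-6.8,"y":0,"z":0.16,"hand":1},{"ax":0,"ay":0,"az":0,"x":-6.8,"y":0,"z":0.16,"hand":1},{"ax":0,"ay":0,"az":0,"x":-6.8,"y":0,"z":0.16,"hand":1}]' >/dev/null
python3 -m inch '[{"ax":0,"ay":0,"az":0,"x":-6.8,"y":0,"z":0.16,"hand":1},{"ax":0,"ay":0,"az":0,"x":-6.8,"y":0,"z":0.16,"hand":1},{"ax":0,"ay":0,"az":0,"x":-6.8,"y":0,"z":0.16,"hand":1},{"ax":0,"ay":0,"az":0,"x":-6.8,"y":0,"z":0.16,"hand":1},{"ax":0,"ay":0,"az":0,"x":-6.8,"y":0,"z":0.16,"hand":1}]' >/dev/null
python3 -m inch '[{"ax":0,"ay":0,"az":0,"x":-6.8,"y":0,"z":0.16,"hand":1},{"ax":0,"ay":0,"az":0,"x":-6.8,"y":0,"z":0.16,"hand":1},{"ax":0,"ay":0,"az":0,"x":-6.8,"y":0,"z":0.16,"hand":1},{"ax":0,"ay":0,"az":0,"x":-6.8,"y":0,"z":0.16,"hand":1},{"ax":0,"ay":0,"az":0,"x":-6.8,"y":0,"z":0.16,"hand":1}]'
python3 -m inch '[{"ax":0,"ay":0,"az":0,"x":-7,"y":0,"z":0.2,"hand":1},{"ax":0,"ay":0,"az":0,"x":-7,"y":0,"z":0.2,"hand":1},{"ax":0,"ay":0,"az":0,"x":-6.5,"y":0,"z":0.1,"hand":1},{"ax":0,"ay":0,"az":0,"x":-6,"y":0,"z":0.1,"hand":1},{"ax":0,"ay":0,"az":0,"x":-5.5,"y":0,"z":0.1,"hand":1}]' >/dev/null
python3 -m inch '[{"ax":0,"ay":0,"az":0,"x":-5,"y":0,"z":0.1,"hand":1},{"ax":0,"ay":0,"az":0,"x":-4.5,"y":0,"z":0.1,"hand":1},{"ax":0,"ay":0,"az":0,"x":-4,"y":0,"z":0.1,"hand":1},{"ax":0,"ay":0,"az":0,"x":-3.5,"y":0,"z":0.1,"hand":1},{"ax":0,"ay":0,"az":0,"x":-3,"y":0,"z":0.1,"hand":1}]' >/dev/null
python3 -m inch '[{"ax":0,"ay":0,"az":0,"x":-2.5,"y":0,"z":0.1,"hand":1},{"ax":0,"ay":0,"az":0,"x":-2,"y":0,"z":0.1,"hand":1},{"ax":0,"ay":0,"az":0,"x":-1.5,"y":0,"z":0,"hand":1},{"ax":0,"ay":0,"az":0,"x":-1,"y":0,"z":0,"hand":1},{"ax":0,"ay":0,"az":0,"x":-0.5,"y":0,"z":0,"hand":1}]'
python3 - <<'E'
from h import *
a=read_camera("scene")["img"][240:420,130:310];b=read_camera("top")["img"][120:300,390:570]
cv2.imwrite("pics/c7.png",np.hstack([cv2.resize(a,(400,400)),cv2.resize(b,(400,400))])[...,::-1])
st=get_state();print(st["eef_pos"],st["qpos"])
E
```

```text
time: 11.48
eef_pos: [0.5657, -0.1507, 0.1853]
tcp_rot: [-0.493, -0.507, 0.507, 0.493]
contact_force: [-0.1, 0.3, -4.2]
opening: 0.148
time: 12.73
eef_pos: [0.5658, -0.2096, 0.1853]
tcp_rot: [0.493, 0.507, -0.507, -0.493]
contact_force: [0.5, 0.4, -5.5]
opening: 0.151
[ 0.56580887 -0.20948314  0.18530025] [-5.22636193e-01  1.82859051e-01  1.80805681e+00  6.51193635e-05
  1.15078351e+00 -2.11963684e+00]
```

View pics/c7.png

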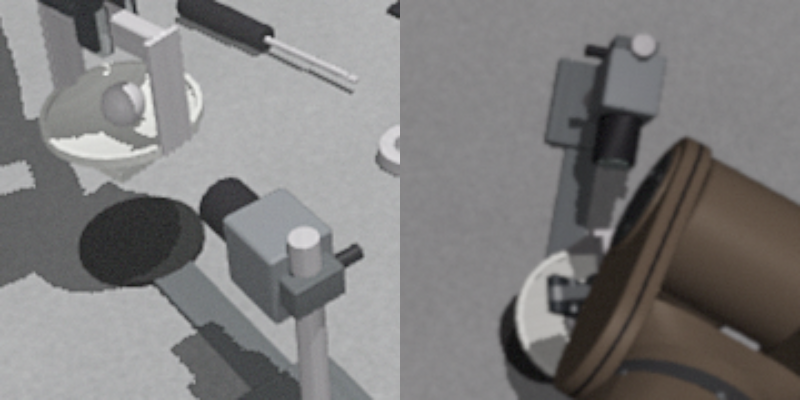

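Still level, with the ball near the middle at (122,103) and the dish over the pad. Next I'll turn yaw by −1.80 rad (ay positive), smoothly.

```bash
python3 -m inch '[{"ax":0,"ay":0.01,"az":0,"x":0,"y":0,"z":0,"hand":1},{"ax":0,"ay":0.02,"az":0,"x":0,"y":0,"z":0,"hand":1},{"ax":0,"ay":0.03,"az":0,"x":0,"y":0,"z":0,"hand":1},{"ax":0,"ay":0.04,"az":0,"x":0,"y":0,"z":0,"hand":1},{"ax":0,"ay":0.05,"az":0,"x":0,"y":0,"z":0,"hand":1}]'
python3 -m inch '[{"ax":0,"ay":0.06,"az":0,"x":0,"y":0,"z":0,"hand":1},{"ax":0,"ay":0.06,"az":0,"x":0,"y":0,"z":0,"hand":1},{"ax":0,"ay":0.06,"az":0,"x":0,"y":0,"z":0,"hand":1},{"ax":0,"ay":0.06,"az":0,"x":0,"y":0,"z":0,"hand":1},{"ax":0,"ay":0.06,"az":0,"x":0,"y":0,"z":0,"hand":1}]'
python3 -m inch '[{"ax":0,"ay":0.06,"az":0,"x":0,"y":0,"z":0,"hand":1},{"ax":0,"ay":0.06,"az":0,"x":0,"y":0,"z":0,"hand":1},{"ax":0,"ay":0.06,"az":0,"x":0,"y":0,"z":0,"hand":1},{"ax":0,"ay":0.06,"az":0,"x":0,"y":0,"z":0,"hand":1},{"ax":0,"ay":0.06,"az":0,"x":0,"y":0,"z":0,"hand":1}]' >/dev/null
python3 -m inch '[{"ax":0,"ay":0.06,"az":0,"x":0,"y":0,"z":0,"hand":1},{"ax":0,"ay":0.06,"az":0,"x":0,"y":0,"z":0,"hand":1},{"ax":0,"ay":0.06,"az":0,"x":0,"y":0,"z":0,"hand":1},{"ax":0,"ay":0.06,"az":0,"x":0,"y":0,"z":0,"hand":1},{"ax":0,"ay":0.06,"az":0,"x":0,"y":0,"z":0,"hand":1}]' >/dev/null
python3 -m inch '[{"ax":0,"ay":0.06,"az":0,"x":0,"y":0,"z":0,"hand":1},{"ax":0,"ay":0.06,"az":0,"x":0,"y":0,"z":0,"hand":1},{"ax":0,"ay":0.06,"az":0,"x":0,"y":0,"z":0,"hand":1},{"ax":0,"ay":0.06,"az":0,"x":0,"y":0,"z":0,"hand":1},{"ax":0,"ay":0.06,"az":0,"x":0,"y":0,"z":0,"hand":1}]' >/dev/null
python3 -m inch '[{"ax":0,"ay":0.06,"az":0,"x":0,"y":0,"z":0,"hand":1},{"ax":0,"ay":0.06,"az":0,"x":0,"y":0,"z":0,"hand":1},{"ax":0,"ay":0.06,"az":0,"x":0,"y":0,"z":0,"hand":1},{"ax":0,"ay":0.06,"az":0,"x":0,"y":0,"z":0,"hand":1},{"ax":0,"ay":0.06,"az":0,"x":0,"y":0,"z":0,"hand":1}]' >/dev/null
python3 -m inch '[{"ax":0,"ay":0.05,"az":0,"x":0,"y":0,"z":0,"hand":1},{"ax":0,"ay":0.04,"az":0,"x":0,"y":0,"z":0,"hand":1},{"ax":0,"ay":0.03,"az":0,"x":0,"y":0,"z":0,"hand":1},{"ax":0,"ay":0.02,"az":0,"x":0,"y":0,"z":0,"hand":1},{"ax":0,"ay":0.01,"az":0,"x":0,"y":0,"z":0,"hand":1}]' >/dev/null
python3 -m inch '[{"ax":0,"ay":0,"az":0,"x":0,"y":0,"z":0,"hand":1},{"ax":0,"ay":0,"az":0,"x":0,"y":0,"z":0,"hand":1},{"ax":0,"ay":0,"az":0,"x":0,"y":0,"z":0,"hand":1},{"ax":0,"ay":0,"az":0,"x":0,"y":0,"z":0,"hand":1},{"ax":0,"ay":0,"az":0,"x":0,"y":0,"z":0,"hand":1}]'
python3 - <<'E'
from h import *
from scipy.spatial.transform import Rotation as R
s=read_camera("scene");t=read_camera("top")
a=s["img"][240:390,130:280];b=t["img"][120:300,390:570]
cv2.imwrite("pics/c8.png",np.hstack([cv2.resize(a,(500,500)),cv2.resize(b,(300,500))])[...,::-1])
st=get_state();M=R.from_quat(st["tcp_rot"]).as_matrix();print(st["eef_pos"],np.arctan2(M[1,0],M[0,0]),M[:,1])
for p in((.5645,-.2101,.125),(.5645,-.2101,.204),(.5645,-.2101,.098)):print(((proj(s,p)-[130,240]+.5)*500/150).round(1))
for sg in(-1,1):
  for z in(.124,.204):
    d=np.array([-np.sin(-.203),np.cos(-.203),0])*sg*.052;print("upright",z,((proj(s,np.array([.5645,-.2101,z])+d)-[130,240]+.5)*500/150).round(1))
E
```

```text
time: 13.25
eef_pos: [0.5658, -0.2094, 0.1853]
tcp_rot: [-0.531, -0.467, 0.467, 0.531]
contact_force: [0.3, 0.1, -4.9]
opening: 0.153
time: 13.67
eef_pos: [0.5658, -0.2094, 0.1853]
tcp_rot: [-0.595, -0.383, 0.383, 0.595]
contact_force: [-0.0, 0.3, -4.8]
opening: 0.149
time: 16.17
eef_pos: [0.5658, -0.2095, 0.1853]
tcp_rot: [-0.703, 0.072, -0.072, 0.703]
contact_force: [0.2, 0.7, -5.0]
opening: 0.153
[ 0.56583496 -0.20954091  0.18533825] -0.20302058389504937 [ 2.22701312e-06 -8.28327858e-06 -1.00000000e+00]
[178.6 156.8]
[153.7   9.1]
[186.6 204.2]
upright 0.124 [ 72.4 206.1]
upright 0.204 [41.  54.2]
upright 0.124 [279.2 113.9]
upright 0.204 [259.7 -33.2]
```

View pics/c8.png

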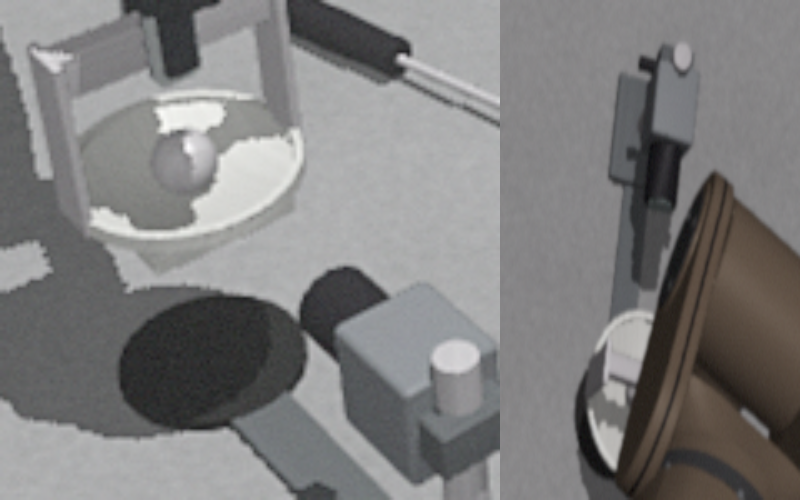

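Scene crop: the ball (185,161) is seen between the uprights (60,140) and (280,60) and is within about 3 mm of the rim-ellipse centre (190,167). Relative to the pad it sits about 2 mm off, towards +x+y. I'll make a gentle trim, let it settle, then check with numbers only.

```bash
python3 -m inch '[{"ax":0,"ay":0,"az":0,"x":-0.1,"y":0,"z":-0.1,"hand":1},{"ax":0,"ay":0,"az":0,"x":-0.3,"y":0,"z":-0.3,"hand":1},{"ax":0,"ay":0,"az":0,"x":-0.4,"y":0,"z":-0.3,"hand":1},{"ax":0,"ay":0,"az":0,"x":-0.3,"y":0,"z":-0.2,"hand":1},{"ax":0,"ay":0,"az":0,"x":-0.1,"y":0,"z":-0.1,"hand":1}]' >/dev/null
for i in 1 2 3 4; do python3 -m inch '[{"ax":0,"ay":0,"az":0,"x":0,"y":0,"z":0,"hand":1},{"ax":0,"ay":0,"az":0,"x":0,"y":0,"z":0,"hand":1},{"ax":0,"ay":0,"az":0,"x":0,"y":0,"z":0,"hand":1},{"ax":0,"ay":0,"az":0,"x":0,"y":0,"z":0,"hand":1},{"ax":0,"ay":0,"az":0,"x":0,"y":0,"z":0,"hand":1}]' | head -2; done
python3 - <<'E'
from h import *
a=read_camera("scene")["img"][240:390,130:280]
cv2.imwrite("pics/c9.png",cv2.resize(a,(500,500))[...,::-1])
st=get_state();print(st["eef_pos"],abs(st["dq"]).max() if hasattr(st["dq"],"max") else st["dq"],st["contact_force"])
E
```

```text
time: 17.1
eef_pos: [0.5645, -0.2102, 0.1853]
time: 17.52
eef_pos: [0.5645, -0.2102, 0.1853]
time: 17.93
eef_pos: [0.5645, -0.2103, 0.1853]
time: 18.35
eef_pos: [0.5645, -0.2102, 0.1853]
[ 0.56446438 -0.21028412  0.18537352] 0.025417862665302517 [-0.9951916   0.22597826 -5.17063781]
```

View pics/c9.png

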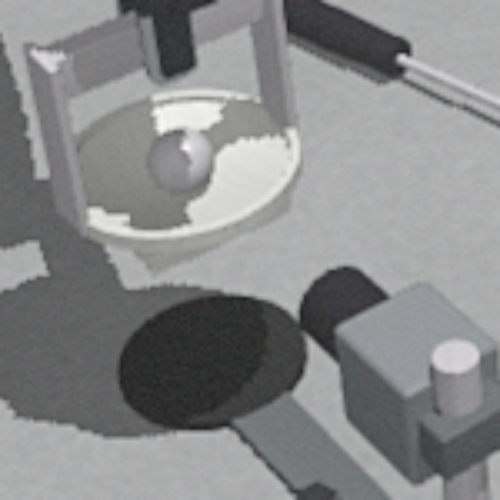

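The ball (181,161) is now close to the predicted spot and within about 3 mm of the dish's centre. The dish is level, still and over the pad. I'll hand in.

```bash
python3 -c "from plant import *; print(sign_off())"
```

```text
the job is handed in; nothing more can be done
None
```

I gripped the metal dish by its bar, lifted it straight out of the nest and carried it level to the camera station. There I turned it about 103° in all, so the bar stands square to the lens axis. I handed it in at about 18.4 s, still gripped at 80 N.

Last checks:
- **Position:** the tool is at (0.5645, −0.2102, 0.185), against the pad centre measured at (0.5645, −0.2101). From the given dimensions and the lift height, that puts the ball about 0.125 m above the counter.
- **Level and still:** the tool axis was vertical after the turn, and the last four position readings agree to about 0.1 mm.
- **Angle:** the tool yaw is −0.203 rad. My two estimates of the station's direction disagreed slightly, −0.20 from the strip and about −0.217 from the lens barrel, so it is square to about 1°.
- **Ball:** in the last picture it looks 2–3 mm from the middle of the dish, inside the flat part. It was near the middle in every picture I took on the way, though I didn't watch it continuously.
- **Scene camera:** it first showed the ball about 2 mm off the pad centre, close to its calibration error. I trimmed the position by about 1.5 mm, which reduced this.
- **Bystanders:** the measured force never went beyond about 5.6 N, roughly the weight of the dish and ball. The bin, bearing ring and screwdriver were never approached.

The first set of move commands was refused because the rows lacked some keys. Nothing moved then.

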